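# Lock the bench torch down with the T-key

## Robot

A 7-joint arm with a two-finger parallel gripper is mounted at the origin on the work surface. World frame = base frame: x ahead of the robot, y to its left, z up, the work surface at z = 0. Lengths are in m, angles in rad, forces in N, time in s.
With the tool pointing down it reaches from about 0.35 to 0.9 m from the base axis. Payload 7.2 kg.
Tool frame: the origin (TCP) lies midway between the tips of the shut fingers; the grasp point (between the pads) lies robot.grip_depth behind it (robot.grip_depth is the distance from the TCP to the grasp point, in m); z points along the fingers, y is the line along which they close (so a half turn about z gives the same grasp; the last joint's range is limited). The gripper opens to 88 mm and grips with 3 to 60 N. Pads are 20 mm wide; open, the fingers measure 115 mm over their backs; the gripper's body (75 mm by 178 mm) begins 61 mm behind the grasp point.
Start: joints at [-1.173, 0.411, -0.013, 1.596, 0.006, 1.134, -0.082], TCP at [0.281, 0.558, 0.223] pointing down, gripper open.
Joint ranges: [-2.95, 2.95], [-0.29, 1.99], [-1.47, 1.44], [0.14, 2.54], [-1.03, 4.17], [0.13, 1.85], [-2.86, 2.86]. Speed limits (rad/s): [2.39, 2.39, 3.01, 3.01, 3.14, 3.14, 3.14].

## Interface

Orientations are given as a rotation vector (axis times angle).
In Python, from plant import sensors, optics, robot gives the robot as it stands.
- The arm moves only by the tool jog_arm, never from a script. Its argument "rows" is a list of rows, each an object with "dp": the shift along the tool's x, y, z in units of 3 cm (1.0 is 3 cm), a list of three; "spin": the turn about the tool's z in units of 2 rad (1.0 is 2 rad). In form: [{"dp": [dx, dy, dz], "spin": spin}, ...]. A call has 1 to 10 rows; each row shifts and turns the commanded pose from where the row before left it, along the tool's axes as they then stand; what a row does not reach is not made up. A row lasts 1/10 s, in which the tool goes at most 50 mm and 8.59 degrees, less where a joint would pass 70% of its speed; a pose out of reach is approached as far as the arm can. A call with a number of a shift or a turn outside -1 to 1 is refused whole. A call with a gripper value outside its range is refused whole. "grip" is the closure, from 0 (fully open) to 1 (shut), set as the call begins (left out, the last holds). The fingers move at their own pace and stop on an object; the grip force is fixed at half the most. Time passes only in rows, so rows that do not move let the fingers close. It gives the time, the measured TCP pose, the force, the opening and the grip force at its end, in the units of the state.
- sensors.get_state(): the state, without advancing time (a new reading comes with each control period).
- optics.capture(name): name is "scene" or "top"; returns a dict with "frame" (480x640x3 uint8, red, green, blue), "intrinsics" (3x3 intrinsics, pixels), "k1" (the pictures are not rectified: a ray, as slopes to the right and down, at radius r is drawn at 1 + k1 r^2 times it, then the intrinsics apply), "rvec" (rotation vector, rad) and "tvec" (3), from world to camera coordinates, as OpenCV has them. Camera axes: x right, y down, z forward; pixel columns grow to the right and rows downward; lengths in m; the calibration is good to about 2 mm. A picture is of the moment at which its call begins. There is no depth.
- robot.close_job(): hands the job in; it is judged then, once.
The state is a dict: "t": time; "joints": joint angles; "dq": joint speeds; "joint_torque": joint torques, N m; "position": TCP position; "eef_rot": TCP orientation; "ft_force": force on the tool from outside, world axes, zero at the start; "moment": the same for the moment, N m; "gripper_width": opening from 0.0 (shut) to 1.0 (fully open); "gripper_force": force on a finger pad.
Only numpy, scipy, OpenCV 4.12 (cv2) and the standard library are available. Lean on these libraries where they do the work, as an engineer would, in place of code of your own. Each camera call takes 0.05 s, during which the arm holds its last target. There are 200 camera calls.

## Task

Take the steel T-handled key out of the wooden block, stand it in the slot of the bench torch's lock bolt with its collar down on the bolt, and turn the bolt clockwise with it, letting go and taking the handle afresh as needed, until the bolt clicks over its detent and comes to rest in the locked position. Leave the key standing upright in the bolt, and do not knock about the other things on the bench.

Things in the scene. Friction and masses are not known exactly. Their poses are not given: they have to be found in the camera images.
- key: Plain steel T-key, 180 g, 78 mm tall, upright. From below: blade 34 mm (x) by 10 mm (y), 18 mm long, its last 7 mm a wedge down to 31 x 6; round collar 40 mm across, 18 to 24 mm up; stem 16 mm thick; cross-bar 76 mm along x, 12 mm wide (y), 62 to 78 mm up. Origin: middle of the blade's lower end, z up. Same after a half turn about z. Starts standing in the wooden block.
- key_bar (a point): Middle of the key's cross-bar, 70 mm above the blade's lower end, same axes as the key: the place to grip, across the 12 mm.
- key_block: Fixed pale wooden block 170 (x) x 70 (y) x 45 mm high, origin at the centre of its underside. The key stands in a slot 35 mm towards -x, its bar along the block's x, its collar on the block's top; a reamer stands in a round hole 55 mm towards +x.
- torch_base: Bench torch on a fixed grey steel base; origin at bench height under the lock bolt's axis. Plate 140 mm wide (y), x from -65 to 205 mm; round housing about the bolt 92 mm across, 50 mm high; torch along +x from 115 to 250 mm, top 89 mm high. White lines on the rim: +x is loose, -x is locked.
- bolt_slot (a point): Centre of the lock bolt's top face, 50 mm above the bench, flush with the housing; turns with the bolt, z up. Bolt head 50 mm square; its slot 37.5 mm along x by 13.5 mm along y, 20 mm deep. A black dot marks its +x end. With the key fully home its collar rests on the head: blade's end 18 mm below this point, bar's middle 52 mm above it.
- bolt (a joint): Angle of the bolt (rad), growing clockwise from above; at 0 its x lies along the torch base's x. Starts loose, 0 to 0.3. Up to about 1.15 it stays where left; from there a spring (up to 0.4 N m) turns it back if let go, until the peak at 2.3. Past about 2.5 it snaps on by itself, when let go, to the stop at 3.07 (locked).
- reamer: Bystander in the wooden block: small round wooden ball knob 24 mm across, standing 47 mm above the block's top. Origin at its lower end.
- firebrick: Bystander: white ceramic bar 85 x 28 x 16 mm, origin under its centre.
- tin: Bystander: white open tin, 90 mm across, 100 mm high, origin under its centre.
- bead_press: Bystander: brass channel-shaped bead press 110 x 45 x 30 mm, origin under its centre.
- matchbox: Bystander: small cardboard box 55 x 36 x 16 mm, origin under its centre.
- paddle: Bystander: black slab 90 x 50 x 14 mm with a wooden handle 100 mm long towards its -x, lying flat.
- mandrel_block: Fixed wooden block 110 x 50 x 45 mm with four thin steel rods with glass beads standing up to 245 mm high; origin under its centre. Keep clear.

How it is judged:
On the way, in this order (a step that is already met when the one before it is completed fails the run):
1. the key stands home in the bolt's slot while the bolt is still loose (below 1 rad) (horizontal distance between key and bolt_slot below 0.006 m and z of key in the frame of bolt_slot below -0.014 m and angle between key's own z axis and vertical below 0.12 rad and angle between the x axis of key and the x axis of bolt_slot, either way round below 0.25 rad and value of joint bolt below 1 rad), for 0.2 s.
2. the bolt is turned past its detent with the key in the slot (horizontal distance between key and bolt_slot below 0.006 m and z of key in the frame of bolt_slot below -0.014 m and angle between key's own z axis and vertical below 0.12 rad and angle between the x axis of key and the x axis of bolt_slot, either way round below 0.25 rad and value of joint bolt above 2.9 rad), for 0.2 s.
At the end, for the whole second after the job is handed in: The bolt rests in its locked position (joint above 2.9 rad, still), and the key stands in its slot: blade's end at least 14 mm below the bolt's top and within 6 mm of its axis, lined up with the slot within 0.25 rad, upright within 0.12 rad, at rest (all of step 2 and velocity of joint bolt below 0.1 rad/s and linear speed of key below 0.03 m/s); the robot touches nothing.
It fails at once if another thing on the bench is knocked away (moved more than 30 mm) (distance of any of reamer, firebrick, tin, bead_press, matchbox, paddle from where it was at the start of the episode above 0.03 m).
It also fails if it takes over 54 s, if anything falls off the work surface, if the arm or the gripper's body presses on something with over 40 N, if the wrist force passes 120 N, or if a joint passes its speed limit or range.

## Working session

There is one attempt and no reset: what is moved stays moved. The work goes in short steps, Python scripts to look and compute and a tool call to move; the robot and the scene stay as the last step left them, time stands still between calls to the robot, and variables do not carry over. Pictures are saved under pics/ and viewed, at most 10 in all, crops included, and the job is handed in when it is done.

Besides the shell and the picture viewer there is one more tool, called after "Emit:" by a JSON object that holds its "name" and its "arguments". jog_arm: Moves the arm, as the interface text tells. Shifts and turns lie within -1 to 1; 1 stands for 3 cm of shift or 2 rad of turn. Its arguments: {"type":"object","properties":{"rows":{"type":"array"},"grip":{"type":"number"}},"required":["rows"]}

```bash
mkdir -p pics; ls; cat > h.py <<'E'
import numpy as np, cv2
from plant import sensors, optics, robot
def cap(n,save=None):
    c=optics.capture(n)
    if save: cv2.imwrite('pics/'+save,c['frame'][:,:,::-1])
    np.savez(''+n+'.npz',**c); return c
def ray(c,uv):
    K=np.array(c['intrinsics']);k=float(c['k1'])
    uv=np.atleast_2d(np.array(uv,float))
    d=cv2.undistortPoints(uv[:,None],K,np.array([k,0,0,0,0.]),)[:,0]
    R=cv2.Rodrigues(np.array(c['rvec'],float))[0];t=np.array(c['tvec'],float).ravel()
    return -R.T@t,np.c_[d,np.ones(len(d))]@R
def onz(c,uv,z):
    o,d=ray(c,uv); return o+d*((z-o[2])/d[:,2])[:,None]
def proj(c,P):
    return cv2.projectPoints(np.atleast_2d(np.array(P,float)),np.array(c['rvec'],float),np.array(c['tvec'],float),np.array(c['intrinsics']),np.array([float(c['k1']),0,0,0,0]))[0][:,0]
E
python3 - <<'E'
from h import *
for n in('scene','top'):
    c=cap(n,n+'0.png'); print(n,c['k1'],ray(c,[320,240]),np.array(c['intrinsics']))
s=sensors.get_state(); print(s,robot.grip_depth)
E
```

```text
pics
scene -0.2106992988084244 (array([ 1.65525049, -0.15019429,  1.02058212]), array([[-0.77769094,  0.09520596, -0.62141222]])) [[622.89194304   0.         322.72398834]
 [  0.         622.89194304 239.26238645]
 [  0.           0.           1.        ]]
top -0.07299707165168556 (array([0.30084699, 0.01135149, 1.03440882]), array([[ 0.18263159, -0.01743462, -0.98303105]])) [[437.11869849   0.         318.83852474]
 [  0.         437.11869849 240.48670049]
 [  0.           0.           1.        ]]
{'t': 0.1, 'joints': array([-1.17319349,  0.41182291, -0.01273232,  1.59691285,  0.00562864,
        1.1342802 , -0.08222477]), 'dq': array([ 2.34116855e-03, -1.35943541e-03, -2.31819622e-04, -2.93654903e-03,
        1.47179709e-03, -3.27808483e-04,  1.96700514e-05]), 'joint_torque': array([ 2.99476036e-03, -5.89095676e+01,  6.43562414e-01, -2.91705894e+01,
       -5.38548210e-02,  1.46022628e-02,  9.85301585e-05]), 'position': array([0.28055135, 0.55801778, 0.22191064]), 'eef_rot': array([-7.24990809e-01, -3.05658090e+00,  2.15490965e-03]), 'ft_force': array([ 0.04257036, -0.65612783, -0.43771753]), 'moment': array([ 0.00145282, -0.03749083,  0.02632164]), 'gripper_force': 0.0, 'gripper_width': 1.0014154684409675} 0.0187
```

View pics/scene0.png

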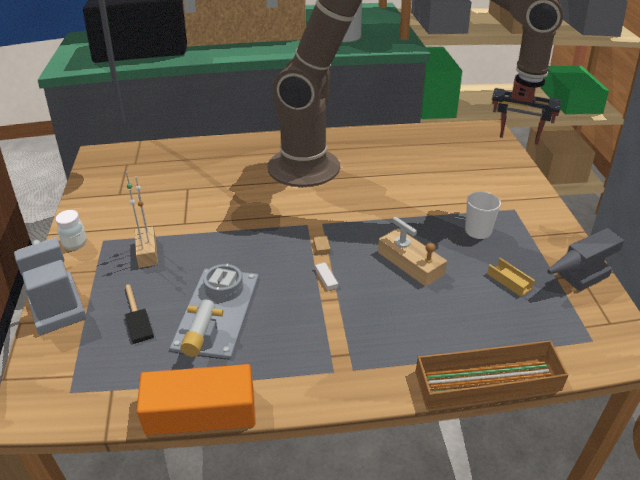

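View pics/top0.png

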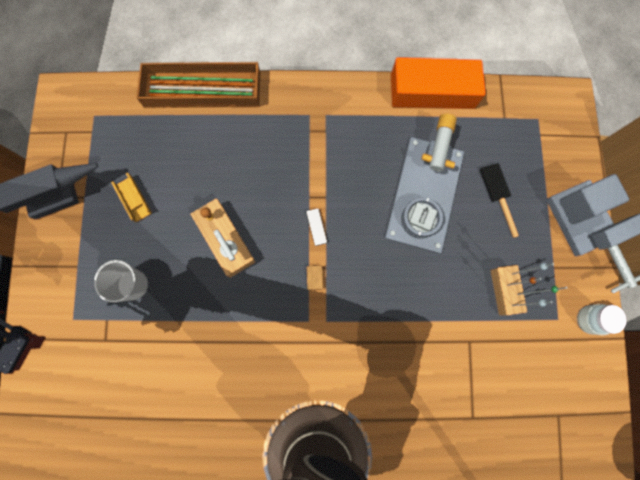

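The scene view shows the key at about (403,232) in the block, and the bolt at about (223,280). In the top view, the key bar is near (226,243) and the bolt near (424,217). Next I'll zoom in on both.

```bash
python3 - <<'E'
from h import *
T=np.load('top.npz');S=np.load('scene.npz')
def cr(c,u,v,w,h,W,H): return cv2.resize(c['frame'][v:v+h,u:u+w,::-1],(W,H),interpolation=cv2.INTER_CUBIC)
a=np.hstack([cr(T,186,193,75,56*1+19,400,400)[:300*1+100],cr(T,385,180,75,75,400,400)])
b=np.hstack([cr(S,375,210,80,40,400,200),cr(S,190,255,80,40,400,200)])
cv2.imwrite('pics/z.png',np.vstack([a,b]))
E
```

```text
(no output)
```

View pics/z.png

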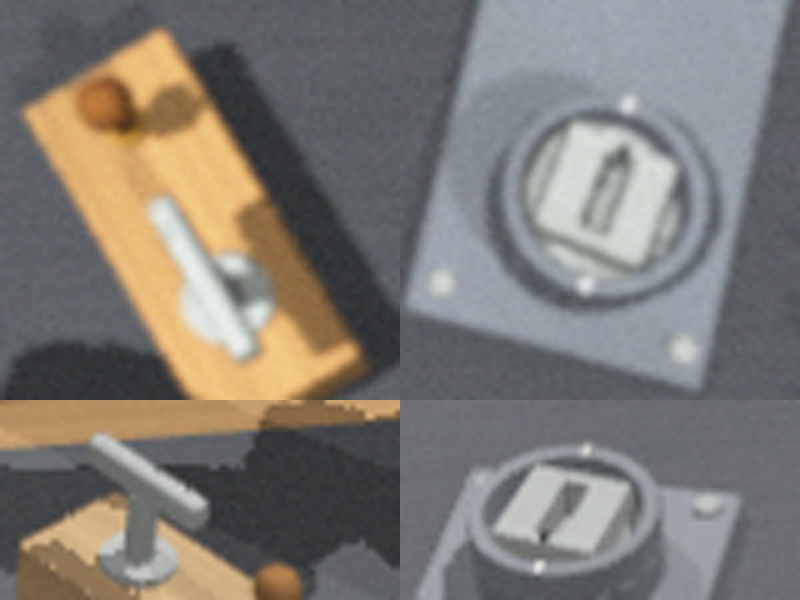

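```bash
python3 - <<'E'
from h import *
T=np.load('top.npz');S=np.load('scene.npz')
z=lambda p,u,v,s:np.array(p,float)/s+np.array([u,v])-0.4
f=400/75
kt=z([(160,205),(242,350)],186,193,f); ks=z([(98,-200+637-400+200-200+0),(200,120)],375,210,5)
ks=z([(98,40),(200,115)],375,210,5)
for zz in(.097,.105):print('bar top',onz(T,kt,zz),'scene',onz(S,ks,zz))
for a in(0,1):
  o1,d1=ray(T,kt[a]);o2,d2=ray(S,ks[a]);A=np.c_[d1[0],-d2[0]];x=np.linalg.lstsq(A,o2-o1,rcond=None)[0]
  print('tri',o1+x[0]*d1[0],o2+x[1]*d2[0])
m=onz(T,kt,.103);d=m[0]-m[1];print('bar mid',m.mean(0),np.linalg.norm(d),np.arctan2(d[1],d[0]))
rt=z([(628-400,103),(586-400,285)],385,180,f); rs=z([(539-400,567-400),(587-400,450-400)],190,255,5)
for n,c,r in(('T',T,rt),('S',S,rs)):
  p=onz(c,r,.05);d=p[0]-p[1];print(n,'rim',p,p.mean(0),np.linalg.norm(d),np.arctan2(d[1],d[0]))
ct=z([(577-400,120),(683-400,157),(633-400,268),(537-400,215)],385,180,f);p=onz(T,ct,.05);print(p,p.mean(0))
cs=z([(535-400,65),(636-400,84),(602-400,152),(495-400,136)],190,255,5);p=onz(S,cs,.05);print(p,p.mean(0))
# slot dark pixel masks
for n,c,(u,v,w,h) in(('T',T,(385,180,75,75)),('S',S,(190,255,80,40))):
  g=cv2.cvtColor(c['frame'],cv2.COLOR_RGB2GRAY)
  ctr=proj(c,[onz(T,ct,.05).mean(0)])[0];yy,xx=np.mgrid[:480,:640]
  hull=np.zeros((480,640),np.uint8);cv2.fillConvexPoly(hull,np.round(ct if n=='T' else cs).astype(np.int32),1);hull=cv2.erode(hull,np.ones((3,3)))
  mk=(hull>0)&(g<150);pts=np.argwhere(mk)[:,::-1];q=onz(c,pts,.05);mm=q.mean(0);w_,V=np.linalg.eigh(np.cov((q-mm)[:,:2].T));v=V[:,1]
  pr=(q-mm)[:,:2]@v;print(n,'slot',mm,len(q),np.arctan2(v[1],v[0]),np.ptp(pr),g[hull>0].min(),np.median(g[hull>0]))
# block vertical hue mask outline
hsv=cv2.cvtColor(T['frame'],cv2.COLOR_RGB2HSV);
E
```

```text
bar top [[0.49426966 0.2234741  0.097     ]
 [0.43428028 0.18747592 0.097     ]] scene [[0.43296296 0.1870249  0.097     ]
 [0.49944593 0.22332538 0.097     ]]
bar top [[0.49261896 0.22166381 0.105     ]
 [0.43314154 0.18597284 0.105     ]] scene [[0.44355032 0.18410393 0.105     ]
 [0.50945742 0.22008998 0.105     ]]
tri [0.48476182 0.21304705 0.14307905] [0.48119254 0.17371875 0.13344313]
tri [0.44140768 0.19688368 0.04692789] [0.448094   0.2399207  0.05596562]
bar mid [0.46322893 0.2042325  0.103     ] 0.06951358427007864 0.5404752956677017
T rim [[ 0.58285173 -0.25876121  0.05      ]
 [ 0.50084611 -0.23642983  0.05      ]] [ 0.54184892 -0.24759552  0.05      ] 0.08499183254742582 -0.26586851046060916
S rim [[ 0.58740165 -0.25752866  0.05      ]
 [ 0.50696159 -0.23467146  0.05      ]] [ 0.54718162 -0.24610006  0.05      ] 0.08362448896575121 -0.27685472292569974
[[ 0.57491363 -0.2356523   0.05      ]
 [ 0.55844492 -0.28209441  0.05      ]
 [ 0.50847508 -0.2574453   0.05      ]
 [ 0.53190997 -0.21615608  0.05      ]] [ 0.5434359  -0.24783702  0.05      ]
[[ 0.51499579 -0.25967194  0.05      ]
 [ 0.53466104 -0.2116359   0.05      ]
 [ 0.58058943 -0.2283476   0.05      ]
 [ 0.56359562 -0.27817296  0.05      ]] [ 0.54846047 -0.2444571   0.05      ]
T slot [ 0.5502388  -0.24943106  0.05      ] 31 2.4777279403811314 0.04706242569975325 96 209.0
S slot [ 0.54951573 -0.24491449  0.05      ] 55 3.140488797481411 0.04760972829161153 69 194.0
```

```bash
cat >> h.py <<'E'
def go(p,yaw=None):
    s=sensors.get_state();R=cv2.Rodrigues(np.array(s['eef_rot']))[0]
    yy=np.arctan2(R[1,1],R[0,1])
    print('t',s['t'],'pos',s['position'],'yaw_y',yy,'tilt',R[:,2],'q',np.round(s['joints'],3),'F',np.round(s['ft_force'],1),'w',s['gripper_width'])
    print('units dp',np.round(R.T@(np.array(p)-s['position'])/.03,3), 'spin units', None if yaw is None else -((yaw-yy+np.pi)%(2*np.pi)-np.pi)/2)
E
python3 -c "
from h import *
go([.465,.205,.18],2.10)"
```

```text
t 0.1 pos [0.28055135 0.55801778 0.22191064] yaw_y 1.1050233435469823 tilt [-5.18150380e-04 -1.28711233e-03 -9.99999037e-01] q [-1.173  0.412 -0.013  1.597  0.006  1.134 -0.082] F [ 0.  -0.7 -0.4] w 1.0014154684409675
units dp [-10.778  -7.751   1.409] spin units -0.4974883282265088
```

Emit:
{"name": "jog_arm", "arguments": {"rows": [{"dp":[0,0,0],"spin":-0.07},{"dp":[0,0,0],"spin":-0.07},{"dp":[0,0,0],"spin":-0.07},{"dp":[0,0,0],"spin":-0.07},{"dp":[0,0,0],"spin":-0.07},{"dp":[0,0,0],"spin":-0.07},{"dp":[0,0,0],"spin":-0.07},{"dp":[0,0,0],"spin":0}], "grip": 0.3}}

```text
t: 0.9
position: [0.2808, 0.5581, 0.2222]
eef_rot: [0.802, -3.037, 0.001]
ft_force: [-0.3, 0.1, -0.2]
gripper_width: 0.698
gripper_force: 0.0
```

```bash
python3 -c "
from h import *
go([.465,.205,.18],2.10)"
```

```text
t 0.9 pos [0.28076054 0.5581143  0.22219409] yaw_y 2.086877289475772 tilt [-5.08359752e-04 -6.62551382e-04 -9.99999651e-01] q [-1.03   0.423 -0.211  1.586  0.094  1.144  0.825] F [-0.3  0.1 -0.2] w 0.6981915755563861
units dp [  0.466 -13.268   1.411] spin units -0.006561355262113988
```

Emit:
{"name": "jog_arm", "arguments": {"rows": [{"dp":[0.05,-1,0]},{"dp":[0.05,-1,0]},{"dp":[0.05,-1,0]},{"dp":[0.05,-1,0]},{"dp":[0.05,-1,0]},{"dp":[0.05,-1,0]},{"dp":[0.05,-1,0]},{"dp":[0.05,-1,0]},{"dp":[0.05,-1,0]},{"dp":[0,-1,0]}]}}

```text
schema error: expected keys dp, spin
```

Emit:
{"name": "jog_arm", "arguments": {"rows": [{"dp":[0,-1,0.2]},{"dp":[0,-1,0.3]},{"dp":[0,-1,0.4]},{"dp":[0,-0.27,0.5]},{"dp":[0,0,0]},{"dp":[0,0,0]}]}}

```text
schema error: expected keys dp, spin
```

```bash
python3 - <<'E'
from h import *
go([.465,.205,.0785],2.10)
T=cap('top');S=cap('scene')
def cr(c,u,v,w,h,W,H): return cv2.resize(c['frame'][v:v+h,u:u+w,::-1],(W,H),interpolation=cv2.INTER_CUBIC)
cv2.imwrite('pics/z2.png',np.hstack([cr(T,180,190,100,100,400,400),cr(S,350,170,100,100,400,400)]))
E
```

```text
t 0.9 pos [0.28076054 0.5581143  0.22219409] yaw_y 2.086877289475772 tilt [-5.08359752e-04 -6.62551382e-04 -9.99999651e-01] q [-1.03   0.423 -0.211  1.586  0.094  1.144  0.825] F [-0.3  0.1 -0.2] w 0.6981915755563861
units dp [  0.463 -13.267   4.794] spin units -0.006561355262113988
```

View pics/z2.png

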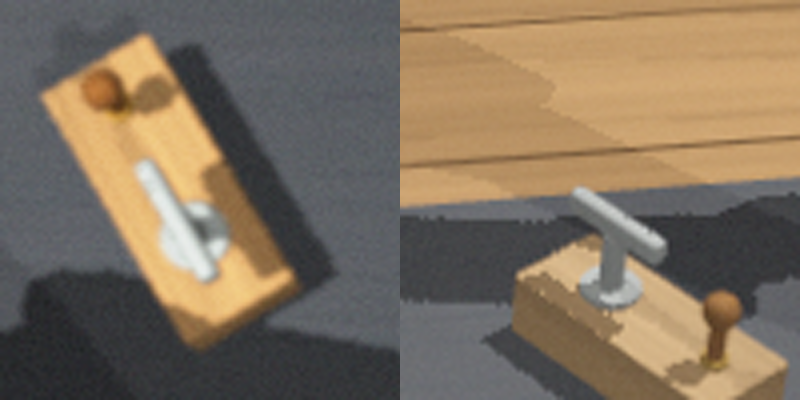

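The key still stands untouched: its bar runs about (216,231) to (231,258) in the top view. The moves were refused because every row needs a spin value.

Emit:
{"name": "jog_arm", "arguments": {"rows": [{"dp":[0.05,-1,0],"spin":0},{"dp":[0.05,-1,0],"spin":0},{"dp":[0.05,-1,0],"spin":0},{"dp":[0.05,-1,0],"spin":0},{"dp":[0.05,-1,0],"spin":0},{"dp":[0.05,-1,0],"spin":0},{"dp":[0.05,-1,0],"spin":0},{"dp":[0.05,-1,0],"spin":0},{"dp":[0.05,-1,0],"spin":0},{"dp":[0,-1,0],"spin":0}]}}

```text
t: 2.0
position: [0.4168, 0.2895, 0.2228]
eef_rot: [-0.793, 3.04, 0.0]
ft_force: [0.1, 0.1, -0.4]
gripper_width: 0.699
gripper_force: 0.0
```

Emit:
{"name": "jog_arm", "arguments": {"rows": [{"dp":[0,-1,0.2],"spin":0},{"dp":[0,-1,0.3],"spin":0},{"dp":[0,-1,0.4],"spin":0},{"dp":[0,-0.27,0.5],"spin":0},{"dp":[0,0,0],"spin":0},{"dp":[0,0,0],"spin":0}]}}

```text
t: 2.6
position: [0.4644, 0.2057, 0.1808]
eef_rot: [0.796, -3.039, -0.001]
ft_force: [0.1, 0.7, 0.5]
gripper_width: 0.698
gripper_force: 0.0
```

```bash
python3 - <<'E'
from h import *
go([.465,.205,.0785],2.10)
T=cap('top');S=cap('scene')
def cr(c,u,v,w,h,W,H): return cv2.resize(c['frame'][v:v+h,u:u+w,::-1],(W,H),interpolation=cv2.INTER_CUBIC)
cv2.imwrite('pics/z3.png',np.hstack([cr(T,180,190,100,100,400,400),cr(S,350,170,100,100,400,400)]))
E
```

```text
t 2.6 pos [0.46442576 0.20571151 0.18080453] yaw_y 2.0833239436151487 tilt [-5.77091961e-04  1.83870990e-04 -9.99999817e-01] q [-0.474  0.258 -0.045  1.924  0.013  0.96   1.558] F [0.1 0.7 0.5] w 0.6979398840794632
units dp [-0.006 -0.032  3.41 ] spin units -0.008338028192425684
```

View pics/z3.png

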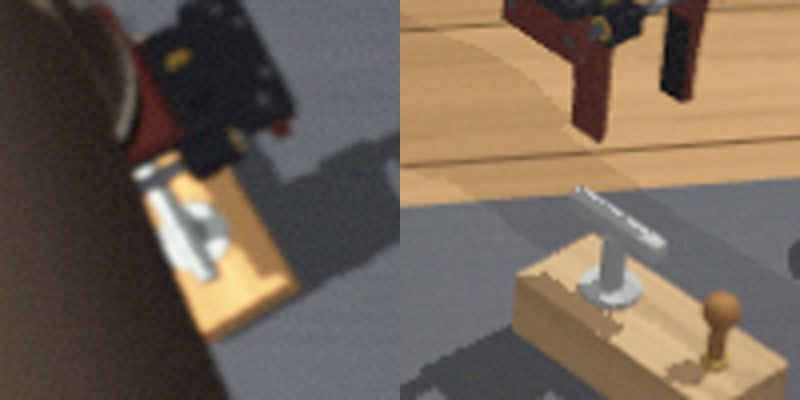

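The open fingers hang over the block, with tips at crop (600,140) and (685,100). I'll check the projection of the planned grasp point against the bar's middle, crop (618,216).

```bash
python3 - <<'E'
from h import *
S=np.load('scene.npz');T=np.load('top.npz')
c=lambda uv:((uv-[350,170])*4+[400,0])
u=np.array([np.cos(.53),np.sin(.53),0])*.038
P=np.array([.465,.205,.105])
print('bar ends pred scene',c(proj(S,[P-u,P,P+u,[.4644,.2057,.181]])))
print('top', (proj(T,[P-u,P,P+u])-[180,190])*4)
E
```

```text
bar ends pred scene [[575.51767412 179.53306386]
 [617.34932554 208.4373532 ]
 [660.35940291 238.21123129]
 [628.39758887 105.98824839]]
top [[204.17887726 274.61493985]
 [170.90545252 214.32709126]
 [138.1553908  154.82754718]]
```

Emit:
{"name": "jog_arm", "arguments": {"rows": [{"dp":[0,0,0.6],"spin":-0.008},{"dp":[0,-0.03,0.6],"spin":0},{"dp":[0,0,0.5],"spin":0},{"dp":[0,0,0],"spin":0}]}}

```text
t: 3.1
position: [0.464, 0.205, 0.1287]
eef_rot: [0.824, -3.029, 0.0]
ft_force: [0.2, -0.8, -0.1]
gripper_width: 0.704
gripper_force: 0.0
```

Emit:
{"name": "jog_arm", "arguments": {"rows": [{"dp":[0,0,0.5],"spin":0},{"dp":[0,0,0.5],"spin":0},{"dp":[0,0,0.4],"spin":0},{"dp":[0,0,0.27],"spin":0},{"dp":[0,0,0],"spin":0},{"dp":[0,0,0],"spin":0}]}}

```text
t: 3.7
position: [0.4654, 0.2046, 0.0799]
eef_rot: [-0.823, 3.032, 0.0]
ft_force: [-0.5, 0.5, 0.0]
gripper_width: 0.702
gripper_force: 0.0
```

Emit:
{"name": "jog_arm", "arguments": {"rows": [{"dp":[0,0,0],"spin":0},{"dp":[0,0,0],"spin":0},{"dp":[0,0,0],"spin":0},{"dp":[0,0,0],"spin":0},{"dp":[0,0,0],"spin":0},{"dp":[0,0,0],"spin":0}], "grip": 0.75}}

```text
t: 4.3
position: [0.4652, 0.2044, 0.0796]
eef_rot: [-0.823, 3.032, 0.0]
ft_force: [0.0, 0.3, -0.8]
gripper_width: 0.253
gripper_force: 0.0
```

Emit:
{"name": "jog_arm", "arguments": {"rows": [{"dp":[0,0,0],"spin":0},{"dp":[0,0,0],"spin":0},{"dp":[0,0,0],"spin":0},{"dp":[0,0,0],"spin":0},{"dp":[0,0,0],"spin":0}], "grip": 1}}

```text
t: 4.8
position: [0.4652, 0.2044, 0.0795]
eef_rot: [0.823, -3.032, -0.0]
ft_force: [-0.5, 0.3, -0.2]
gripper_width: 0.175
gripper_force: 30.0
```

```bash
python3 - <<'E'
from h import *
s=sensors.get_state();print(s['position'],s['ft_force'],s['moment'],s['gripper_width'],s['gripper_force'])
E
```

```text
[0.46517687 0.20443302 0.07953339] [-0.52799735  0.34415034 -0.16959555] [0.2005689  0.04660249 0.0060577 ] 0.17533607089452233 29.9990451335907
```

The opening is 15.4 mm, which means the pad tips have closed on the 16 mm stem below the bar. I'll regrip 11 mm higher, on the bar alone.

Emit:
{"name": "jog_arm", "arguments": {"rows": [{"dp":[0,0,0],"spin":0},{"dp":[0,0,0],"spin":0},{"dp":[0,0,-0.2],"spin":0},{"dp":[0,0,-0.18],"spin":0},{"dp":[0,0,0],"spin":0}], "grip": 0.72}}

```text
t: 5.3
position: [0.4658, 0.2047, 0.092]
eef_rot: [-0.823, 3.03, 0.001]
ft_force: [-0.4, -0.3, 0.0]
gripper_width: 0.28
gripper_force: 0.0
```

Emit:
{"name": "jog_arm", "arguments": {"rows": [{"dp":[0,0,0],"spin":0},{"dp":[0,0,0],"spin":0},{"dp":[0,0,0],"spin":0},{"dp":[0,0,0],"spin":0},{"dp":[0,0,0],"spin":0}], "grip": 1}}

```text
t: 5.8
position: [0.4653, 0.2044, 0.0909]
eef_rot: [-0.823, 3.032, 0.0]
ft_force: [0.7, 0.5, 1.2]
gripper_width: 0.135
gripper_force: 30.0
```

```bash
python3 - <<'E'
from h import *
s=sensors.get_state();print(s['position'],s['ft_force'],s['moment'],s['gripper_width'],s['gripper_force'])
go(s['position'],2.10)
E
```

```text
[0.46528111 0.20441418 0.09093552] [0.73326191 0.50146201 1.19285775] [ 0.06119153  0.00519051 -0.01687733] 0.13462040861844024 29.99156355857849
t 5.8 pos [0.46528111 0.20441418 0.09093552] yaw_y 2.1009842231943985 tilt [ 2.59548032e-05  6.32816490e-05 -9.99999998e-01] q [-0.471  0.378 -0.047  2.009  0.025  0.755  1.568] F [0.7 0.5 1.2] w 0.13462040861844024
units dp [0. 0. 0.] spin units 0.0004921115971991963
```

Emit:
{"name": "jog_arm", "arguments": {"rows": [{"dp":[0,0,-0.2],"spin":0},{"dp":[0,0,-0.4],"spin":0},{"dp":[0,0,-0.6],"spin":0},{"dp":[0,0,-0.6],"spin":0},{"dp":[0,0,-0.6],"spin":0},{"dp":[0,0,-0.4],"spin":0},{"dp":[0,0,0],"spin":0},{"dp":[0,0,0],"spin":0}]}}

```text
t: 6.6
position: [0.4651, 0.2043, 0.1749]
eef_rot: [-0.823, 3.032, 0.0]
ft_force: [-0.0, 0.4, -1.5]
gripper_width: 0.135
gripper_force: 30.0
```

```bash
python3 - <<'E'
from h import *
s=sensors.get_state();print(s['moment'],s['gripper_width'],s['gripper_force'])
go([.545,-.2463,.175],-.38+np.pi/2)
S=cap('scene');g=S['frame'][150:270,330:460,::-1]
cv2.imwrite('pics/z4.png',cv2.resize(g,(650,600),interpolation=cv2.INTER_CUBIC))
E
```

```text
[ 0.04772239  0.0410764  -0.00719633] 0.13451585176113545 29.989270269870758
t 6.6 pos [0.4650785  0.20430442 0.17489019] yaw_y 2.100990100588637 tilt [ 1.19737842e-04  8.65575076e-05 -9.99999989e-01] q [-0.47   0.265 -0.047  1.931  0.015  0.946  1.577] F [-0.   0.4 -1.5] w 0.13451585176113545
units dp [ 5.2970e+00 -1.4305e+01 -5.0000e-03] spin units 0.4550968868968701
```

View pics/z4.png

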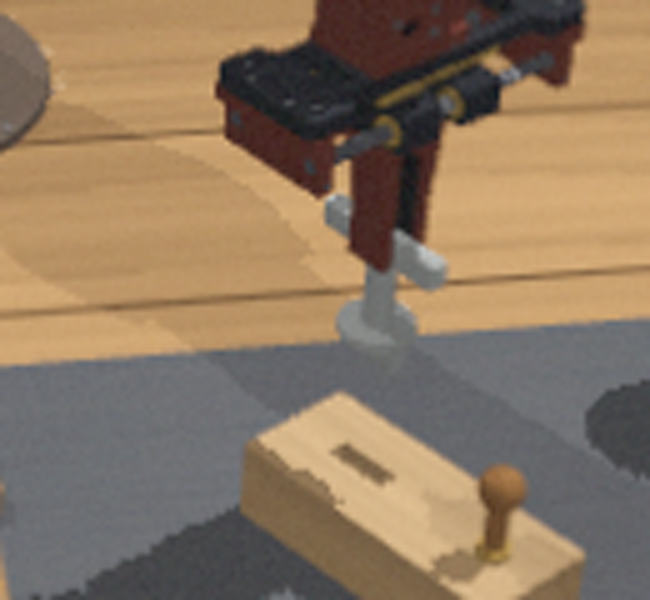

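The key hangs upright in the gripper, with its bar at (325,210)–(445,275) and the collar at (375,325). The fingers hold it near the middle, and the block's slot is empty.

Emit:
{"name": "jog_arm", "arguments": {"rows": [{"dp":[0.2,-0.5,0],"spin":0},{"dp":[0.35,-0.95,0],"spin":0},{"dp":[0.35,-0.95,0],"spin":0},{"dp":[0.35,-0.95,0],"spin":0},{"dp":[0.35,-0.95,0],"spin":0},{"dp":[0.35,-0.95,0],"spin":0},{"dp":[0.35,-0.95,0],"spin":0},{"dp":[0.35,-0.95,0],"spin":0},{"dp":[0.35,-0.95,0],"spin":0},{"dp":[0.35,-0.95,0],"spin":0}]}}

```text
t: 7.65
position: [0.5153, -0.0818, 0.1739]
eef_rot: [0.823, -3.03, -0.001]
ft_force: [-0.2, 0.5, -2.1]
gripper_width: 0.135
gripper_force: 30.0
```

Emit:
{"name": "jog_arm", "arguments": {"rows": [{"dp":[0.35,-0.95,0],"spin":0},{"dp":[0.35,-0.95,0],"spin":0},{"dp":[0.35,-0.95,0],"spin":0},{"dp":[0.35,-0.95,0],"spin":0},{"dp":[0.35,-0.95,0],"spin":0},{"dp":[0.2,-0.5,0],"spin":0},{"dp":[0,0,0],"spin":0.06},{"dp":[0,0,0],"spin":0.07},{"dp":[0,0,0],"spin":0.07},{"dp":[0,0,0],"spin":0.07}]}}

```text
t: 8.65
position: [0.5446, -0.2452, 0.1739]
eef_rot: [-0.024, -3.14, -0.002]
ft_force: [-0.5, 0.5, -2.1]
gripper_width: 0.135
gripper_force: 30.0
```

Emit:
{"name": "jog_arm", "arguments": {"rows": [{"dp":[0,0,0],"spin":0.07},{"dp":[0,0,0],"spin":0.07},{"dp":[0,0,0],"spin":0.045},{"dp":[0,0,0],"spin":0},{"dp":[0,0,0],"spin":0}]}}

```text
t: 9.15
position: [0.5449, -0.2454, 0.1743]
eef_rot: [-0.587, -3.085, -0.0]
ft_force: [-0.6, -0.7, -1.7]
gripper_width: 0.135
gripper_force: 30.0
```

```bash
python3 - <<'E'
from h import *
s=sensors.get_state();print(s['gripper_width'],s['gripper_force'])
go([.545,-.2463,.145],-.38+np.pi/2)
E
```

```text
0.13462540568425854 29.989401698112488
t 9.15 pos [ 0.54487212 -0.24538243  0.17434679] yaw_y 1.1945466357072676 tilt [-1.05599636e-03  4.68567251e-04 -9.99999333e-01] q [ 0.06   0.423  0.379  1.74  -0.18   1.013  1.7  ] F [-0.6 -0.7 -1.7] w 0.13462540568425854
units dp [-0.016 -0.027  0.978] spin units 0.0018751544561854683
```

Emit:
{"name": "jog_arm", "arguments": {"rows": [{"dp":[-0.02,-0.03,0.4],"spin":0.002},{"dp":[0,0,0.4],"spin":0},{"dp":[0,0,0.4],"spin":0},{"dp":[0,0,0.4],"spin":0},{"dp":[0,0,0],"spin":0},{"dp":[0,0,0],"spin":0}]}}

```text
t: 9.75
position: [0.545, -0.2472, 0.1264]
eef_rot: [-0.599, -3.083, -0.0]
ft_force: [-0.8, 0.6, -1.8]
gripper_width: 0.134
gripper_force: 30.0
```

```bash
python3 - <<'E'
from h import *
go([.545,-.2463,.124],-.38+np.pi/2)
T=cap('top');S=cap('scene')
a=cv2.resize(T['frame'][175:255,385:465,::-1],(400,400),interpolation=cv2.INTER_CUBIC)
b=cv2.resize(S['frame'][235:315,180:260,::-1],(400,400),interpolation=cv2.INTER_CUBIC)
cv2.imwrite('pics/z5.png',np.hstack([a,b]))
E
```

```text
t 9.75 pos [ 0.54501962 -0.24721582  0.12644251] yaw_y 1.1869626123898984 tilt [-9.04934392e-04  1.85825412e-04 -9.99999573e-01] q [ 0.077  0.479  0.364  1.783 -0.208  0.918  1.718] F [-0.8  0.6 -1.8] w 0.1343291223480886
units dp [0.012 0.028 0.081] spin units -0.0019168572024992336
```

View pics/z5.png

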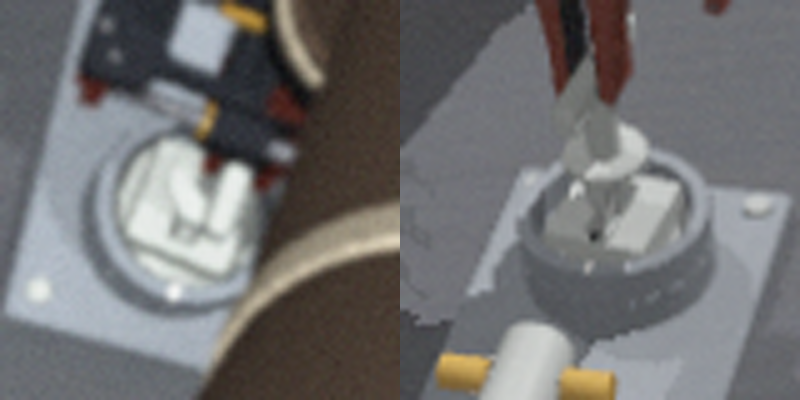

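The top view (left) is partly hidden; it shows the near half of the bar at about (237,170)–(217,225). In the scene view (right), the collar's top face is centred at about (607,150), and the bolt centre lies at about (617,209) with the black dot at (596,236).

```bash
python3 - <<'E'
from h import *
T=np.load('top.npz');S=np.load('scene.npz')
s=lambda x,y:[180+(x-400)/5-.4,235+y/5-.4]
t=lambda x,y:[385+x/5-.4,175+y/5-.4]
zb=.1264-.064
print('collar S',onz(S,[s(607.5,149)],zb+.024))
print('S bolt rim lines',onz(S,[s(589,267)],.05), 'dot', onz(S,[s(596,236)],.05))
C=lambda P:(proj(S,P)-[180,235]+.4)*5+[400,0]
D=lambda P:(proj(T,P)-[385,175]+.4)*5
k=np.array([.545,-.2467,zb]);u=np.array([np.cos(-.384),np.sin(-.384),0])
print('pred collar top S',C([k+[0,0,.024],k+[0,0,.024]+.02*u]),'barend S',C([k+.038*u+[0,0,.07]]))
print('pred near bar end T',D([k-.038*u+[0,0,.078],k+[0,0,.078]]),'collar',D([k+[0,0,.024]]))
b=np.array([.545,-.2463,.05]);w=np.array([np.cos(-.27),np.sin(-.27),0])
print('bolt T',D([b,b-.042*w]),'S',C([b,b+.042*w,b-.042*w]))
E
```

```text
collar S [[ 0.5476451  -0.24517413  0.0864    ]]
S bolt rim lines [[ 0.58740165 -0.25752866  0.05      ]] dot [[ 0.56642225 -0.25431289  0.05      ]]
pred collar top S [[604.21416048 145.56576401]
 [587.92402079 172.97236023]] barend S [[561.73711211 120.7057438 ]]
pred near bar end T [[215.5206328  229.15683117]
 [244.56683976 148.84347513]] collar [[212.09897478 180.2471507 ]]
bolt T [[191.24101845 199.58559338]
 [171.19809383 284.39896952]] S [[613.02855427 204.24238342]
 [589.06571821 264.17605897]
 [636.0773378  146.78555433]]
```

Emit:
{"name": "jog_arm", "arguments": {"rows": [{"dp":[0,0.02,0.15],"spin":0},{"dp":[0,0,0.15],"spin":0},{"dp":[0,0,0.1],"spin":0},{"dp":[0,0,0.1],"spin":0},{"dp":[0,0,0],"spin":0}]}}

```text
t: 10.35
position: [0.5452, -0.2465, 0.1114]
eef_rot: [-0.599, -3.083, -0.0]
ft_force: [0.2, -0.4, -1.1]
gripper_width: 0.131
gripper_force: 30.0
```

Emit:
{"name": "jog_arm", "arguments": {"rows": [{"dp":[0,0,0.07],"spin":0},{"dp":[0,0,0.07],"spin":0},{"dp":[0,0,0],"spin":0}]}}

```text
t: 10.65
position: [0.5453, -0.2465, 0.1075]
eef_rot: [-0.599, -3.084, -0.0]
ft_force: [0.0, -0.3, -1.5]
gripper_width: 0.134
gripper_force: 30.0
```

No contact force with the blade 6 mm below the bolt top, so it has entered the slot.

Emit:
{"name": "jog_arm", "arguments": {"rows": [{"dp":[0,0,0.08],"spin":0},{"dp":[0,0,0.08],"spin":0},{"dp":[0,0,0.08],"spin":0},{"dp":[0,0,0],"spin":0}]}}

```text
t: 11.05
position: [0.5452, -0.2466, 0.1001]
eef_rot: [-0.599, -3.083, 0.0]
ft_force: [-0.3, -0.7, -1.9]
gripper_width: 0.132
gripper_force: 30.0
```

Emit:
{"name": "jog_arm", "arguments": {"rows": [{"dp":[0,0,0.06],"spin":0},{"dp":[0,0,0.06],"spin":0},{"dp":[0,0,0],"spin":0}]}}

```text
t: 11.35
position: [0.5453, -0.2466, 0.0967]
eef_rot: [-0.599, -3.084, 0.0]
ft_force: [-0.2, -0.2, -2.8]
gripper_width: 0.131
gripper_force: 30.0
```

```bash
python3 - <<'E'
from h import *
s=sensors.get_state();print(s['moment'],s['gripper_width'])
go([.545,-.2463,.096])
E
```

```text
[-0.13004899  0.0498929  -0.00026349] 0.1313238042411641
t 11.35 pos [ 0.54533432 -0.24664406  0.09667802] yaw_y 1.1869709124915375 tilt [-2.80781651e-04  3.41932826e-05 -9.99999960e-01] q [ 0.087  0.516  0.351  1.806 -0.225  0.859  1.731] F [-0.2 -0.2 -2.8] w 0.1313238042411641
units dp [0.015 0.006 0.023] spin units None
```

Emit:
{"name": "jog_arm", "arguments": {"rows": [{"dp":[0,0,0.03],"spin":0},{"dp":[0,0,0],"spin":0},{"dp":[0,0,0],"spin":0},{"dp":[0,0,0],"spin":0.04},{"dp":[0,0,0],"spin":0.05},{"dp":[0,0,0],"spin":0.05},{"dp":[0,0,0],"spin":0.05},{"dp":[0,0,0],"spin":0}]}}

```text
t: 12.15
position: [0.5447, -0.2477, 0.0961]
eef_rot: [-1.174, -2.914, 0.003]
ft_force: [-3.1, -4.0, -0.7]
gripper_width: 0.135
gripper_force: 30.0
```

```bash
python3 - <<'E'
from h import *
s=sensors.get_state();print(s['moment'],s['gripper_width'])
go([.545,-.2463,.096])
E
```

```text
[-1.03190647  0.79981192  0.10862372] 0.1349647249551757
t 12.15 pos [ 0.54467064 -0.24774606  0.09607451] yaw_y 0.8049071346290328 tilt [-0.0010923  -0.00136124 -0.99999848] q [ 0.018  0.53   0.45   1.812 -0.291  0.866  1.409] F [-3.1 -4.  -0.7] w 0.1349647249551757
units dp [0.025 0.042 0.002] spin units None
```

Emit:
{"name": "jog_arm", "arguments": {"rows": [{"dp":[0,-0.04,0],"spin":0.06},{"dp":[0,0,0],"spin":0.06},{"dp":[0,0,0],"spin":0.06},{"dp":[0,0,0],"spin":0.06},{"dp":[0,0,0],"spin":0.06},{"dp":[0,0,0],"spin":0}]}}

```text
t: 12.75
position: [0.5436, -0.2485, 0.0961]
eef_rot: [-1.982, -2.437, 0.003]
ft_force: [-3.3, -3.9, 1.4]
gripper_width: 0.131
gripper_force: 30.0
```

```bash
python3 - <<'E'
from h import *
s=sensors.get_state();print(s['moment'],s['gripper_width'])
go([.545,-.2463,.096])
E
```

```text
[-1.03237599  1.07157106  0.0817947 ] 0.13072237456525845
t 12.75 pos [ 0.54364379 -0.24853141  0.09609971] yaw_y 0.20558061622765747 tilt [-0.00144833 -0.00115119 -0.99999829] q [-0.087  0.561  0.606  1.82  -0.4    0.886  0.91 ] F [-3.3 -3.9  1.4] w 0.13072237456525845
units dp [0.064 0.059 0.003] spin units None
```

Emit:
{"name": "jog_arm", "arguments": {"rows": [{"dp":[-0.025,-0.03,0],"spin":0.05},{"dp":[0,0,0],"spin":0.06},{"dp":[0,0,0],"spin":0.06},{"dp":[0,0,0],"spin":0.06},{"dp":[0,0,0],"spin":0.06},{"dp":[0,0,0],"spin":0}]}}

```text
t: 13.35
position: [0.5426, -0.2487, 0.0961]
eef_rot: [-2.594, -1.769, 0.003]
ft_force: [-5.5, -1.4, 4.3]
gripper_width: 0.138
gripper_force: 30.0
```

```bash
python3 - <<'E'
from h import *
s=sensors.get_state();print(s['moment'],s['gripper_width'])
go([.545,-.2463,.096])
E
```

```text
[-0.35646193  1.633286    0.09186139] 0.1375005641414245
t 13.35 pos [ 0.54258168 -0.2487003   0.09609549] yaw_y -0.37382065961030236 tilt [-2.39492445e-03  9.67071936e-05 -9.99997127e-01] q [-0.184  0.605  0.757  1.827 -0.512  0.919  0.433] F [-5.5 -1.4  4.3] w 0.1375005641414245
units dp [0.104 0.046 0.003] spin units None
```

Emit:
{"name": "jog_arm", "arguments": {"rows": [{"dp":[-0.025,-0.035,0],"spin":0.05},{"dp":[0,0,0],"spin":0.06},{"dp":[0,0,0],"spin":0.06},{"dp":[0,0,0],"spin":0.06},{"dp":[0,0,0],"spin":0.06},{"dp":[0,0,0],"spin":0}]}}

```text
t: 13.95
position: [0.5416, -0.2484, 0.0961]
eef_rot: [-2.992, -0.954, 0.003]
ft_force: [-5.0, 0.4, 5.4]
gripper_width: 0.134
gripper_force: 30.0
```

```bash
python3 - <<'E'
from h import *
s=sensors.get_state();print(s['moment'],s['gripper_width'])
go([.545,-.2463,.096])
T=cap('top');S=cap('scene')
a=cv2.resize(T['frame'][175:255,385:465,::-1],(400,400),interpolation=cv2.INTER_CUBIC)
b=cv2.resize(S['frame'][235:315,180:260,::-1],(400,400),interpolation=cv2.INTER_CUBIC)
cv2.imwrite('pics/z6.png',np.hstack([a,b]))
E
```

```text
[0.1214244  1.59947429 0.0667813 ] 0.13408138454399895
t 13.95 pos [ 0.54159334 -0.24840004  0.096053  ] yaw_y -0.9535678881962981 tilt [-0.00222284  0.00103908 -0.99999699] q [-0.271  0.663  0.907  1.835 -0.63   0.965 -0.04 ] F [-5.   0.4  5.4] w 0.13408138454399895
units dp [0.133 0.009 0.002] spin units None
```

View pics/z6.png

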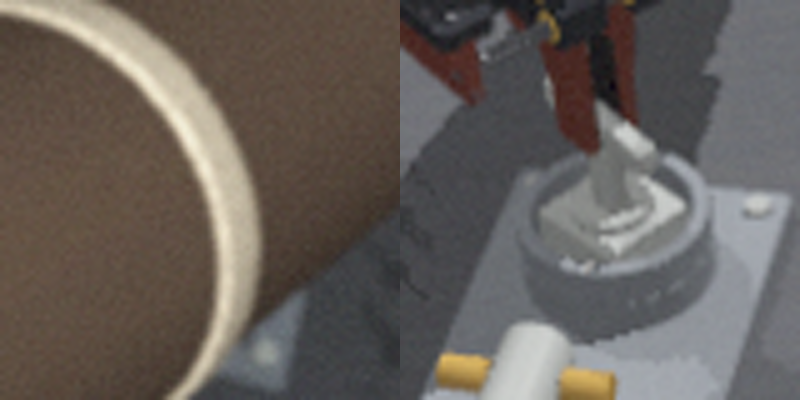

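The scene crop shows the collar flush on the bolt head, and the bolt turned along with the key. The top view is hidden by the arm.

Emit:
{"name": "jog_arm", "arguments": {"rows": [{"dp":[-0.022,-0.015,0],"spin":0.05},{"dp":[0,0,0],"spin":0.06},{"dp":[0,0,0],"spin":0.06},{"dp":[0,0,0],"spin":0.06},{"dp":[0,0,0],"spin":0.06},{"dp":[0,0,0],"spin":0.06},{"dp":[0,0,0],"spin":0}]}}

```text
t: 14.75
position: [0.5419, -0.2482, 0.096]
eef_rot: [-3.138, 0.129, 0.001]
ft_force: [-3.9, 3.2, 5.4]
gripper_width: 0.134
gripper_force: 30.1
```

```bash
python3 - <<'E'
from h import *
s=sensors.get_state();print(s['moment'],s['gripper_width'])
go([.5412,-.248,.096])
E
```

```text
[ 0.97390543  1.13572487 -0.22496689] 0.13417197388024438
t 14.75 pos [ 0.54194526 -0.24820861  0.0960095 ] yaw_y -1.6528008157681844 tilt [-3.74674532e-04  7.32715647e-04 -9.99999661e-01] q [-0.357  0.754  1.077  1.84  -0.774  1.04  -0.615] F [-3.9  3.2  5.4] w 0.13417197388024438
units dp [-0.025 -0.005  0.   ] spin units None
```

Emit:
{"name": "jog_arm", "arguments": {"rows": [{"dp":[-0.025,-0.02,0],"spin":0.03},{"dp":[0,0,0],"spin":0.02},{"dp":[0,0,0],"spin":0},{"dp":[0,0,0],"spin":0}]}}

```text
t: 15.15
position: [0.5419, -0.2475, 0.096]
eef_rot: [-3.128, 0.279, -0.001]
ft_force: [1.6, 0.3, 0.6]
gripper_width: 0.135
gripper_force: 30.0
```

```bash
python3 - <<'E'
from h import *
s=sensors.get_state();print(s['moment'],s['gripper_width'])
go([.5412,-.248,.096])
E
```

```text
[ 0.22703495 -0.07814558 -0.00282345] 0.13521113619386016
t 15.15 pos [ 0.54185772 -0.24753192  0.09600254] yaw_y -1.7487269093372066 tilt [ 8.00247747e-04  6.73224261e-04 -9.99999453e-01] q [-0.368  0.767  1.099  1.843 -0.794  1.051 -0.695] F [1.6 0.3 0.6] w 0.13521113619386016
units dp [-0.019  0.019  0.   ] spin units None
```

Emit:
{"name": "jog_arm", "arguments": {"rows": [{"dp":[0,0,0],"spin":0},{"dp":[0,0,0],"spin":0},{"dp":[0,0,0],"spin":0},{"dp":[0,0,0],"spin":0},{"dp":[0,0,0],"spin":0},{"dp":[0,0,0],"spin":0}], "grip": 0.55}}

```text
t: 15.75
position: [0.5411, -0.2481, 0.096]
eef_rot: [3.129, -0.286, -0.0]
ft_force: [-0.5, -0.2, 0.7]
gripper_width: 0.448
gripper_force: 0.0
```

Emit:
{"name": "jog_arm", "arguments": {"rows": [{"dp":[0,0,-0.2],"spin":0},{"dp":[0,0,-0.4],"spin":0},{"dp":[0,0,-0.6],"spin":0},{"dp":[0,0,-0.8],"spin":0},{"dp":[0,0,-0.8],"spin":0},{"dp":[0,0,-0.8],"spin":0},{"dp":[0,0,0],"spin":0},{"dp":[0,0,0],"spin":0}]}}

```text
t: 16.55
position: [0.5414, -0.2481, 0.2052]
eef_rot: [-3.128, 0.285, -0.003]
ft_force: [-0.3, -1.0, -0.7]
gripper_width: 0.449
gripper_force: 0.0
```

```bash
python3 - <<'E'
from h import *
go([.45,.05,.22])
T=cap('top');S=cap('scene')
a=cv2.resize(T['frame'][175:255,385:465,::-1],(400,400),interpolation=cv2.INTER_CUBIC)
b=cv2.resize(S['frame'][235:315,180:260,::-1],(400,400),interpolation=cv2.INTER_CUBIC)
cv2.imwrite('pics/z7.png',np.hstack([a,b]))
E
```

```text
t 16.55 pos [ 0.54144046 -0.24814482  0.20517666] yaw_y -1.7528072987440053 tilt [ 1.79720081e-03  1.37634856e-05 -9.99998385e-01] q [-0.442  0.659  1.23   1.743 -0.661  1.226 -0.789] F [-0.3 -1.  -0.7] w 0.4490010538890031
units dp [-4.796 -9.222 -0.499] spin units None
```

View pics/z7.png

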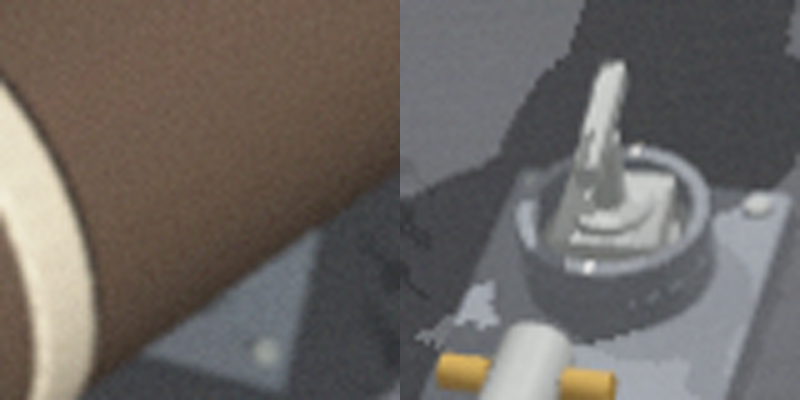

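The key stands upright on its collar, the bar running (613,68)–(590,160) along the rim's white lines, with the gripper clear. I'll check the angle numerically.

```bash
python3 - <<'E'
from h import *
S=np.load('scene.npz')
s=lambda x,y:[180+(x-400)/5-.4,235+y/5-.4]
p=onz(S,[s(589,150),s(614,66)],.108);d=p[0]-p[1];print(p.mean(0),np.linalg.norm(d),np.arctan2(d[1],d[0]))
p=onz(S,[s(572,243),s(663,250),s(675,178)],.05);print(p,[np.arctan2(*(p[2]-p[1])[1::-1])])
E
```

```text
[ 0.54334205 -0.24565501  0.108     ] 0.06027368465762185 -0.19067889058260729
[[ 0.56996216 -0.26549698  0.05      ]
 [ 0.57982242 -0.22323819  0.05      ]
 [ 0.52969137 -0.21676988  0.05      ]] [np.float64(3.0132735475101105)]
```

The bar's yaw is −0.19 rad against −0.20 expected at the locked stop, so I'm handing the job in.

```bash
python3 -c "
from plant import robot
print(robot.close_job())"
```

```text
the job is handed in; nothing more can be done
None
```

The key stands upright in the bolt slot, collar down, with the bolt measured at about 3.06 rad (stop at 3.07). The gripper is clear and the job was handed in at about 17 s, but no pass/fail verdict came back.

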